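# Clamp a freshly bonded phone screen in its jig

### The arm

A 6-joint arm with a two-finger parallel gripper is mounted at the origin on the work surface. World frame = base frame: x ahead of the robot, y to its left, z up, the work surface at z = 0. Lengths are in m, angles in rad, forces in N, time in s.
With the tool pointing down it reaches from about 0.35 to 0.725 m from the base axis. Payload 6 kg.
Tool frame: the origin (TCP) lies midway between the tips of the shut fingers; the grasp point (between the pads) lies 19 mm behind it; z points along the fingers, y is the line along which they close (so a half turn about z gives the same grasp; the last joint's range is limited). The gripper opens to 85 mm and grips with 20 to 120 N. Pads are 22 mm wide; open, the fingers measure 114 mm over their backs; the gripper's body (76 mm by 85 mm) begins 54 mm behind the grasp point. The pads swing forward as they close: fully open they stand 13 mm farther back than shut.
Start: joints at [1.498, 0.04, 0.085, 0, -1.615, -0.334], TCP at [0.237, 0.551, 0.231] pointing down, gripper open.
Joint ranges: [-2.56, 2.56], [-1.29, 2.01], [-1.08, 1.49], [-3.29, 1.98], [-2.81, -0.18], [-2.99, 2.99]. Speed limits (rad/s): [2.57, 2.57, 3.01, 3.14, 3.14, 3.14].

### API

Orientations are given as a 3x3 rotation matrix whose columns are the frame's x, y, z axes.
In Python, from plant import arm gives the robot as it stands. The module is installed in compiled form; this text tells all that it offers.
- The arm moves only by the tool move_arm, never from a script. Its argument "plan" is text: rows parted by semicolons, each of 7 numbers parted by spaces: the shift along the tool's x, y, z in units of 0.8 m (1.0 is 0.8 m), then the turn, a rotation vector about the tool's x, y, z in units of 120 degrees (1.0 is 120 degrees), then the opening, from -1 (shut) to 1 (fully open). In form: dx dy dz rx ry rz hand; .... A call has 1 to 12 rows; each row is the pose to reach, as a shift and turn from the pose commanded when the call began, along the tool's axes at that moment; what a row does not reach only later rows make up. A row lasts 1/12 s, in which the tool goes at most 41.7 mm and 7.16 degrees, less where a joint would pass 70% of its speed; a pose out of reach is approached as far as the arm can. A call with a number of a shift or a turn outside -1 to 1 is refused whole. A call with a gripper value outside its range is refused whole. The fingers move at their own pace and stop on an object; the grip force is fixed at half the most. Time passes only in rows, so rows that repeat a pose let the fingers close. It gives the time, the measured TCP pose, the force, the opening and the grip force at its end, in the units of the state.
- arm.get_state(): the state, without advancing time (a new reading comes with each control period).
- arm.snapshot(name): name is "scene" or "top" or "wrist"; returns (picture, depth): 384x512x3 uint8, blue, green, red; 384x512 float32, m along the optical axis (not along the pixel's ray), 0 where there is no reading.
- arm.camera_model(name): a dict with "intrinsics" (3x3 intrinsics, pixels), "rvec" (rotation vector, rad) and "tvec" (3), from world to camera coordinates, as OpenCV has them. Camera axes: x right, y down, z forward; pixel columns grow to the right and rows downward; lengths in m; the calibration is good to about 2 mm. A picture is of the moment at which its call begins: read the wrist's pose just before it. camera_model takes no time and is no camera call; for the wrist camera it gives the pose at the moment of the call.
- arm.hand_in(): hands the job in; it is judged then, once.
Trained networks look in the newest picture that a camera, given by its name, has taken for a name from the list of things; names that differ only in an ending like _2 or _b are one class to them, and where a whole thing is asked for, a point or a joint stands for the part that bears it (a point fixed in the world has none). Each returns a list of dicts, best first, with "conf" (0 to 1); they miss things now and then, are a little off and sometimes report something else, mostly with a low value. They report only what shows in the picture. A call takes as long as a camera call. They do not tell look-alikes from the thing itself.
- arm.cut_out(camera, name): "pixels" (384x512 bool, what is visible of it) and "point" ([column, row] in pixels, amid what is visible of it).
The state is a dict: "time_s": time; "joint_pos": joint angles; "qd": joint speeds; "joint_torque": joint torques, N m; "eef_pos": TCP position; "ee_rot": TCP orientation; "wrist_force": force on the tool from outside, world axes, zero at the start; "moment": the same for the moment, N m; "width": opening from 0.0 (shut) to 1.0 (fully open); "grasp_force": force on a finger pad.
Only numpy, scipy, OpenCV 4.12 (cv2) and the standard library are available. Lean on these libraries where they do the work, as an engineer would, in place of code of your own. Each camera call takes 0.05 s, during which the arm holds its last target. There are 200 camera calls.

### The job

One of the two yellow clamp jigs on the bench holds a phone with a freshly bonded screen. With the fingers alone, push that jig's raised cover over until it lies fully shut on the phone, then push the standing steel catch over until it lies flat across the edge of the cover. Do not touch the phone, do not lift the jig or shove it along the bench, and leave the empty jig and everything else as it is.

Things in the scene. Friction and masses are not known exactly. Their poses are not given: they have to be found in the camera images.
- jig: The yellow clamp jig that holds the phone. Bed 196 mm (own x) by 112 mm (own y), rim 23.5 mm high; origin: centre of its underside, on the bench, own z up. Loose, about 0.9 kg, rubber feet. Cover hinged along the long edge on the +y side, catch at the middle of the other long edge (-y side). Phone pocket 152 x 76 mm.
- lid (a joint): Angle of the phone jig's cover: 0 = shut, level over the bed (its stop); grows as it rises and leans back, 1.57 = upright; starts between 1.75 and 2.15 (leaning away from the bed). Stiff hinge: it stays at any angle where it is left and takes about 1 N at the free edge to move.
- latch (a joint): Angle of the phone jig's catch: 0 = folded over, level across the shut cover's edge (its stop); grows as it rises and leans out from the bed, 1.57 = upright; starts between 1.7 and 2.0. Stiff hinge: stays where it is left; about 1 N at its end moves it. It belongs on top of the shut cover; folded first, it blocks the cover.
- lid_edge (a point): Middle of the free edge of this jig's cover, mid-thickness. The cover is a yellow frame with a clear window, 170 mm along the hinge, 6 mm thick, this edge 116 mm from the hinge line; shut, its top is 30.5 mm above the bench.
- lid_hinge (a point): Middle of the cover's hinge line, which runs along the jig's own x: at y=+62.5 mm, z=27.5 mm in the jig's frame, level with the cover's mid-thickness.
- latch_tip (a point): End of this jig's catch, mid-width, on its outer face (the top face when folded over), 40 mm along and 16 mm above the hinge line when folded. The catch is a bent steel strap 30 mm wide, rounded at its end by a 3 mm radius roll; folded over, its flat top is 36 mm above the bench.
- latch_hinge (a point): Middle of the catch's hinge line, which runs along the jig's own x: at y=-66 mm, z=20 mm in the jig's frame.
- phone: black phone with a freshly bonded screen, 147 x 71 x 8 mm, screen up, in the pocket of the jig; origin: centre of its underside, 14 mm above the jig's origin; its top is 22 mm above the bench
- spare_jig: A second, identical yellow clamp jig with an empty bed; to be left alone. Frame as for the first jig.
- spare_lid_edge (a point): middle of the free edge of the empty jig's raised cover
- spare_latch_tip (a point): end of the empty jig's upright catch
- bottle: small white plastic bottle, 42 mm across, 85 mm tall, standing between the two jigs; origin under its centre
- tape: clear ring (tape roll), 68 mm across, 18 mm tall, lying between the two jigs; origin under its centre
- driver: screwdriver, about 150 mm, lying near the robot
- old_phone: another phone, 147 x 71 x 8 mm, lying loose on the bench near the robot on the right; origin under its centre
- tray: aluminium parts tray, 90 x 130 x 20 mm, near the robot on the left; origin under its centre
- carton: flat white retail carton, 100 x 175 x 18 mm, at the back; origin under its centre
- cup: paper cup, 72 mm across, 85 mm tall, at the back; origin under its centre
- brush: brush, about 150 mm, lying to the right
Mind the look-alikes: they are no part of the job. Leave any red look-alike of the jig alone. Leave any red look-alike of the phone alone.

How it is judged:
On the way, in this order (a step that is already met when the one before it is completed fails the run):
1. the cover of the phone's jig lies shut (value of joint lid below 0.05 rad), for 0.2 s.
2. the catch is folded over the shut cover (value of joint latch below 0.1 rad and value of joint lid below 0.05 rad), for 0.2 s.
At the end, for the whole second after the job is handed in: The cover is shut (within 0.05 rad), the catch lies folded over it (within 0.10 rad), the phone lies in the jig's pocket, and the jig stands flat within 30 mm of where it was, at rest (all of step 2 and z of phone in the frame of jig between 0.01 and 0.018 m and horizontal distance between phone and jig below 0.006 m and distance of jig from where it was at the start of the episode below 0.03 m and angle between jig's own z axis and vertical below 0.05 rad and linear speed of jig below 0.02 m/s); the robot touches nothing.
It fails at once if the jig is lifted off the bench (height (world z) of jig above 0.01 m or angle between jig's own z axis and vertical above 0.1 rad).
It fails at once if the jig is shoved more than 30 mm along the bench, or pushed with the arm or the gripper's body instead of the fingers (distance of jig from where it was at the start of the episode above 0.03 m or contact force between the arm and jig above 2 N).
It fails at once if the phone is touched by the fingers or lifted out of its pocket (contact force between the fingers and phone above 0.5 N or z of phone in the frame of jig above 0.022 m).
It fails at once if the empty jig is disturbed: it, its cover or its catch moved by more than 20 mm (distance of any of spare_jig, spare_lid_edge, spare_latch_tip from where it was at the start of the episode above 0.02 m).
It fails at once if a bystander is moved by more than 25 mm (distance of any of bottle, tape, driver, old_phone, tray, carton, cup, brush from where it was at the start of the episode above 0.025 m).
It also fails if it takes over 54 s, if anything falls off the work surface, if the arm or the gripper's body presses on something with over 40 N, if the wrist force passes 120 N, or if a joint passes its speed limit or range.

## Working session

There is one attempt and no reset: what is moved stays moved. The work goes in short steps, Python scripts to look and compute and a tool call to move; the robot and the scene stay as the last step left them, time stands still between calls to the robot, and variables do not carry over. Pictures are saved under pics/ and viewed, at most 10 in all, crops included, and the job is handed in when it is done.

Besides the shell and the picture viewer there is one more tool, called after ">>>" as name(argument=value, ...), one argument or row to a line, values as JSON. move_arm: Moves the arm, as the interface text tells. Its arguments: {"type":"object","properties":{"plan":{"type":"string"}},"required":["plan"]}

```bash
mkdir -p pics
cat > h.py <<'E'
import numpy as np, cv2
from plant import arm
def cloud(cam, d, mask=None):
    m=arm.camera_model(cam); K=np.array(m["intrinsics"]); R=cv2.Rodrigues(np.array(m["rvec"],float))[0]; t=np.array(m["tvec"]).ravel()
    ok=d>0
    if mask is not None: ok&=mask
    v,u=np.nonzero(ok); z=d[v,u]
    P=np.c_[(u-K[0,2])/K[0,0]*z,(v-K[1,2])/K[1,1]*z,z]
    return (P-t)@R, u, v
E
python3 - <<'E'
from h import *
s=arm.get_state(); print(s["eef_pos"],np.round(s["ee_rot"],3))
ims=[]
for c in ("top","scene"):
    im,d=arm.snapshot(c); cv2.imwrite(f"pics/{c}0.png",im); np.save(f"{c}0.npy",d)
    for n in ("jig","lid","latch","phone","bottle","tape","cup"):
        for r in arm.cut_out(c,n):
            if r["conf"]<.3: continue
            P,_,_=cloud(c,d,r["pixels"]); 
            if len(P): print(c,n,round(r["conf"],2),np.round(r["point"]),np.round(np.median(P,0),3),np.round(P.min(0),3),np.round(P.max(0),3))
E
```

```text
[0.23717292 0.55078018 0.23028502] [[ 0.918 -0.396 -0.001]
 [-0.396 -0.918 -0.002]
 [ 0.     0.002 -1.   ]]
top jig 0.94 [150. 193.] [0.518 0.449 0.029] [ 0.412  0.346 -0.008] [0.624 0.551 0.043]
top jig 0.89 [ 91. 246.] [0.356 0.645 0.029] [ 0.249  0.549 -0.004] [0.47  0.757 0.043]
top jig 0.75 [202. 195.] [0.51  0.27  0.026] [ 0.412  0.128 -0.006] [0.624 0.343 0.146]
top lid 0.72 [148. 193.] [0.527 0.455 0.03 ] [ 0.428  0.357 -0.003] [0.615 0.539 0.043]
top lid 0.67 [ 88. 244.] [0.363 0.645 0.029] [0.263 0.56  0.014] [0.455 0.738 0.039]
top lid 0.55 [190. 194.] [0.514 0.298 0.09 ] [0.428 0.278 0.025] [0.594 0.314 0.146]
top latch 0.47 [242. 195.] [0.508 0.143 0.025] [0.495 0.128 0.015] [0.523 0.156 0.061]
top phone 0.97 [216. 196.] [0.509 0.221 0.022] [0.438 0.186 0.008] [0.584 0.258 0.031]
top phone 0.91 [191. 131.] [0.744 0.313 0.008] [ 0.691  0.238 -0.005] [0.796 0.39  0.019]
top bottle 0.43 [278. 191.] [0.52  0.018 0.061] [ 0.505 -0.001  0.026] [0.543 0.035 0.089]
top tape 0.47 [278. 170.] [0.604 0.037 0.015] [ 0.584 -0.007 -0.006] [0.649 0.054 0.023]
top cup 0.95 [252. 122.] [
[... 624 characters left out ...]
 [0.36  0.641 0.028] [0.258 0.561 0.011] [0.45  0.736 0.041]
scene lid 0.38 [218. 180.] [ 0.412 -0.021  0.019] [ 0.38  -0.064 -0.004] [0.423 0.075 0.029]
scene latch 0.59 [318. 168.] [0.483 0.411 0.033] [ 0.441  0.386 -0.005] [0.508 0.435 0.041]
scene phone 0.62 [278. 184.] [0.512 0.218 0.021] [0.428 0.181 0.008] [0.584 0.259 0.028]
scene phone 0.62 [318. 224.] [0.744 0.309 0.007] [ 0.687  0.233 -0.004] [0.794 0.393 0.016]
scene bottle 0.44 [233. 201.] [0.534 0.01  0.048] [ 0.515 -0.007 -0.004] [0.544 0.033 0.088]
scene tape 0.61 [242. 218.] [0.609 0.021 0.014] [ 0.584 -0.011 -0.002] [0.649 0.051 0.023]
scene cup 0.71 [278. 234.] [0.734 0.114 0.049] [ 0.671  0.074 -0.006] [0.78  0.17  0.089]
```

View pics/top0.png

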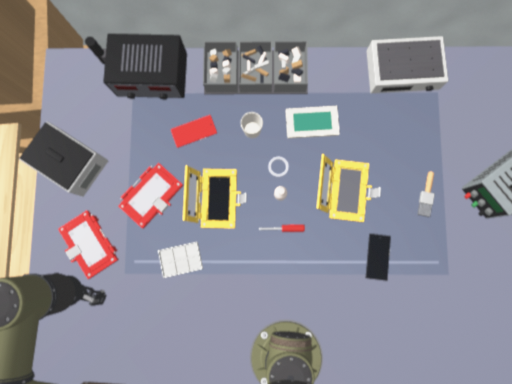

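View pics/scene0.png

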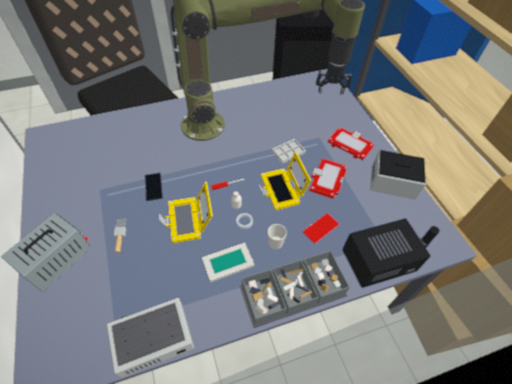

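The top picture shows the phone in the left yellow jig at about (217,197). Its cover is raised on the left (col 192) and the catch stands on the right at (242,196). The right yellow jig is empty, and two red look-alikes lie to the left. The scene view agrees. Next I'll fit the jig's pose.

```bash
cat > fit.py <<'E'
from h import *
im,d=arm.snapshot("top")
def best(n,x0):
    o=[]
    for r in arm.cut_out("top",n):
        P,u,v=cloud("top",d,r["pixels"])
        if len(P) and np.linalg.norm(np.median(P,0)[:2]-x0)<.1: o.append((r["conf"],P))
    return max(o,key=lambda q:q[0])[1] if o else None
ph=best("phone",[.51,.22]); r=cv2.minAreaRect((ph[:,:2]*1000).astype(np.float32)); print("phone rect",r,np.median(ph[:,2]))
P,u,v=cloud("top",d)
hsv=cv2.cvtColor(im,cv2.COLOR_BGR2HSV)[v,u]
yel=(hsv[:,0]>18)&(hsv[:,0]<38)&(hsv[:,1]>120)&(P[:,1]>.1)&(P[:,1]<.36)&(abs(P[:,0]-.5)<.15)
rim=P[yel&(P[:,2]<.027)&(P[:,2]>.017)&(P[:,1]<.29)]; r=cv2.minAreaRect((rim[:,:2]*1000).astype(np.float32)); print("rim",r,len(rim))
a=np.radians(r[2]); a=(a+np.pi/4)%(np.pi/2)-np.pi/4
print("yaw",np.degrees(a))
Rj=np.array([[np.cos(a),-np.sin(a)],[np.sin(a),np.cos(a)]])
c=np.median(ph[:,:2],0); c=np.array(cv2.minAreaRect((ph[:,:2]*1000).astype(np.float32))[0])/1000
lid=P[yel&(P[:,2]>.045)]; L=np.c_[(lid[:,:2]-c)@Rj,lid[:,2]]
ang=np.arctan2(L[:,2]-.0275,-(L[:,1]-.0625)); print("lid ang",np.median(ang),"max z",L[:,2].max(),"x",L[:,0].min(),L[:,0].max(),"y",L[:,1].min(),L[:,1].max(), L[L[:,2].argsort()[-5:]])
Q=np.c_[(P[:,:2]-c)@Rj,P[:,2]]; k=(abs(Q[:,0])<.03)&(Q[:,1]<-.06)&(Q[:,1]>-.11)&(Q[:,2]>.01)
print("latch",np.round(Q[k],3)[::3])
s=arm.get_state()
print("c",c,"tcp in jig",(s["eef_pos"][:2]-c)@Rj, "toolx yaw",np.degrees(np.arctan2(s["ee_rot"][1,0],s["ee_rot"][0,0])))
E
python3 fit.py
```

```text
phone rect ((510.8142395019531, 219.6409912109375), (145.44517517089844, 73.4366455078125), 0.42205530405044556) 0.02198119014702856
rim ((509.03631591796875, 218.3625946044922), (128.19830322265625, 194.00933837890625), 87.16522979736328) 745
yaw -2.8347702026367094
lid ang 1.8003979795349037 max z 0.1470382445130999 x -0.08711595287879104 0.07779043515504758 y 0.06289568826748095 0.09388403547358691 [[-0.05597553  0.08900485  0.14439877]
 [-0.00744219  0.08940354  0.14566231]
 [-0.07117792  0.08752587  0.14613844]
 [-0.02577978  0.08787329  0.1464525 ]
 [ 0.04149292  0.08978581  0.14703824]]
latch [[ 0.024 -0.062  0.021]
 [ 0.02  -0.063  0.027]
 [ 0.017 -0.087  0.058]
 [ 0.018 -0.069  0.02 ]
 [ 0.014 -0.091  0.055]
 [ 0.014 -0.069  0.021]
 [ 0.013 -0.08   0.032]
 [ 0.011 -0.091  0.054]
 [ 0.011 -0.069  0.021]
 [ 0.01  -0.08   0.035]
 [ 0.007 -0.091  0.057]
 [ 0.007 -0.07   0.023]
 [ 0.007 -0.08   0.033]
 [ 0.004 -0.091  0.055]
 [ 0.004 -0.07   0.022]
 [ 0.003 -0.081  0.036]
 [ 0.001 -0.091  0.057]
 [ 0.001 -0.07   0.024]
 [-0.001 -0.081  0.037]
 [-0.002 -0.092  0.056]
 [-0.002 -0.07   0.022]
 [-0.003 -0.081  0.034]
 [-0.005 -0.091  0.051]
 [-0.006 -0.07   0.02 ]
 [-0.007 -0.081  0.04 ]
 [-0.008 -0.092  0.052]
 [-0.009 -0.07   0.017]
 [-0.01  -0.081  0.032]
 [-0.012 -0.092  0.052]
 [-0.012 -0.071  0.019]
 [-0.013 -0.081  0.029]
 [-0.017 -0.068  0.027]
 [-0.02  -0.068  0.031]
 [-0.022 -0.071  0.017]]
c [0.51081424 0.21964099] tcp in jig [-0.28948205  0.31744375] toolx yaw -23.30740792886147
```

>>> move_arm(
  plan="0.2 0.03 0 0 0 -0.09 -1; 0.2 0.03 0 0 0 -0.09 -1; 0.2 0.03 0 0 0 -0.09 -1; 0.2 0.03 0 0 0 -0.09 -1; 0.398 0.06 0.131 0 0 -0.182 -1; 0.398 0.06 0.131 0 0 -0.182 -1; 0.398 0.06 0.131 0 0 -0.182 -1; 0.398 0.06 0.131 0 0 -0.182 -1; 0.398 0.06 0.131 0 0 -0.182 -1; 0.398 0.06 0.131 0 0 -0.182 -1; 0.398 0.06 0.131 0 0 -0.182 -1; 0.398 0.06 0.131 0 0 -0.182 -1",
)

```text
time_s: 1.9
eef_pos: [0.5109, 0.3813, 0.1272]
ee_rot: [[1.0, -0.026, 0.001], [-0.026, -1.0, 0.0], [0.001, -0.0, -1.0]]
wrist_force: [0.2, -0.7, 1.0]
width: 0.0
grasp_force: 0.0
```

>>> move_arm(
  plan="0.03 0 0.011 0 0 0 -1; 0 0.03 0.011 0 0 0 -1; 0 0.05 0.011 0 0 0 -1; 0 0.065 0.011 0 0 0 -1; 0 0.078 0.011 0 0 0 -1; 0 0.09 0.011 0 0 0 -1; 0 0.1 0.011 0 0 0 -1; 0 0.11 0.01 0 0 0 -1; 0 0.12 0.009 0 0 0 -1; 0 0.13 0.008 0 0 0 -1; 0 0.14 0.008 0 0 0 -1; 0 0.15 0.009 0 0 0 -1",
)

```text
time_s: 2.9
eef_pos: [0.5078, 0.2603, 0.1194]
ee_rot: [[1.0, -0.026, 0.0], [-0.026, -1.0, 0.0], [0.0, -0.0, -1.0]]
wrist_force: [-0.5, -0.3, -0.1]
width: 0.003
grasp_force: 0.4
```

```bash
cat > look.py <<'E'
import sys
from h import *
c=np.array([.5105,.219]); a=np.radians(-1.5); Rj=np.array([[np.cos(a),-np.sin(a)],[np.sin(a),np.cos(a)]])
s=arm.get_state(); print("tcp own",np.round((s["eef_pos"][:2]-c)@Rj,4),s["eef_pos"][2])
for cam in ("top","scene"):
    im,d=arm.snapshot(cam); P,u,v=cloud(cam,d); hsv=cv2.cvtColor(im,cv2.COLOR_BGR2HSV)[v,u]
    Q=np.c_[(P[:,:2]-c)@Rj,P[:,2]]
    y=(hsv[:,0]>18)&(hsv[:,0]<38)&(hsv[:,1]>120)&(abs(Q[:,0])<.12)&(abs(Q[:,1])<.14)
    L=Q[y&(Q[:,2]>.036)]
    if len(L): print(cam,"lid",len(L),np.median(np.arctan2(L[:,2]-.0275,.0625-L[:,1])),"maxz",L[:,2].max(),"y",L[:,1].min(),L[:,1].max())
    R=Q[y&(Q[:,2]<.034)]; print(cam,"low yellow",np.percentile(R,[1,50,99],axis=0).round(3).tolist())
    K=Q[(abs(Q[:,0])<.013)&(Q[:,1]<-.03)&(Q[:,1]>-.11)&(Q[:,2]>.032)&~y]
    if len(K): print(cam,"latch",len(K),np.percentile(K,[2,50,98],axis=0).round(3).tolist())
    r=arm.cut_out(cam,"phone")
    for q in r[:3]: print(cam,"phone",round(q["conf"],2),np.round(q["point"]))
    if len(sys.argv)>1:
        k=(190,140,60) if cam=="top" else (230,150,60)
        x0,y0=(150,140) if cam=="top" else (210,120)
        cv2.imwrite(f"pics/{cam}_{sys.argv[1]}.png",cv2.resize(im[y0:y0+120,x0:x0+130],None,fx=4,fy=4))
E
python3 look.py a; cd pics; python3 -c "
import cv2;cv2.imwrite('a.png',cv2.resize(cv2.hconcat([cv2.imread('top_a.png'),cv2.imread('scene_a.png')]),(800,369)))"
```

```text
tcp own [-0.0038  0.0412] 0.11942493433439316
top lid 145 1.245055765572008 maxz 0.4221073595450274 y -0.005657138394575043 0.05980174134615202
top low yellow [[-0.098, -0.054, 0.009], [-0.014, -0.031, 0.022], [0.093, 0.053, 0.03]]
top latch 30 [[-0.011, -0.091, 0.034], [0.001, -0.087, 0.052], [0.011, -0.08, 0.061]]
top phone 0.89 [193. 129.]
top phone 0.61 [218. 200.]
scene lid 57 1.1966181623350454 maxz 0.1438815238241073 y 0.016862041606988443 0.06006484842250812
scene low yellow [[-0.1, -0.064, -0.0], [0.009, -0.001, 0.021], [0.096, 0.071, 0.03]]
scene latch 9 [[-0.011, -0.092, 0.035], [0.004, -0.09, 0.053], [0.012, -0.085, 0.058]]
scene phone 0.62 [320. 227.]
scene phone 0.6 [278. 186.]
```

View pics/a.png

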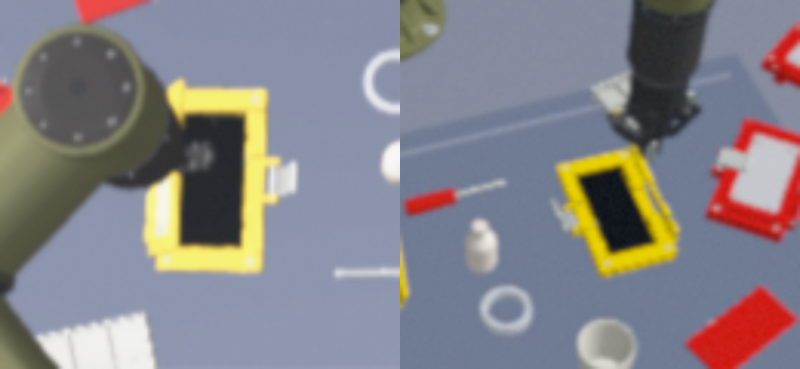

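The lid is at about 1.2 rad, as planned: the gripper is at (130,150) in the left crop and the lid bar at (160,210). The jig hasn't moved, so I'll continue the arc.

>>> move_arm(
  plan="0 0.016 0.006 0 0 0 -1; 0 0.024 0.011 0 0 0 -1; 0 0.032 0.017 0 0 0 -1; 0 0.039 0.023 0 0 0 -1; 0 0.0455 0.029 0 0 0 -1; 0 0.052 0.036 0 0 0 -1; 0 0.0575 0.043 0 0 0 -1; 0 0.063 0.051 0 0 0 -1; 0 0.067 0.058 0 0 0 -1; 0 0.071 0.066 0 0 0 -1; 0 0.074 0.075 0 0 0 -1; 0 0.077 0.084 0 0 0 -1",
)

```text
time_s: 4.1
eef_pos: [0.5061, 0.1992, 0.0513]
ee_rot: [[1.0, -0.026, -0.0], [-0.026, -1.0, 0.0], [-0.0, -0.0, -1.0]]
wrist_force: [-0.6, 1.3, 0.1]
width: 0.001
grasp_force: 0.4
```

>>> move_arm(
  plan="0 0.002 0.006 0 0 0 -1; 0 0.002 0.011 0 0 0 -1; 0 0.002 0.015 0 0 0 -1; 0 0.002 0.019 0 0 0 -1; 0 0.002 0.019 0 0 0 -1",
)

```text
time_s: 4.52
eef_pos: [0.5058, 0.1977, 0.0361]
ee_rot: [[1.0, -0.026, -0.001], [-0.026, -1.0, -0.001], [-0.001, 0.001, -1.0]]
wrist_force: [-0.9, 0.7, 0.2]
width: 0.002
grasp_force: 0.0
```

```bash
python3 look.py
```

```text
tcp own [-0.0042 -0.0215] 0.036113067192731996
top lid 168 0.11993591267480119 maxz 0.43921564951437236 y -0.0690157219302429 0.06131831989923657
top low yellow [[-0.098, -0.054, 0.008], [-0.083, -0.0, 0.025], [0.092, 0.057, 0.034]]
top latch 317 [[-0.013, -0.09, 0.047], [-0.002, -0.061, 0.441], [0.012, -0.031, 0.448]]
top phone 0.56 [193. 129.]
top phone 0.29 [342. 190.]
scene lid 100 0.11292721830468336 maxz 0.12584705890011574 y -0.08402815399349206 0.058211357177003833
scene low yellow [[-0.057, -0.065, -0.001], [0.066, 0.013, 0.025], [0.097, 0.078, 0.034]]
scene latch 353 [[-0.012, -0.084, 0.058], [0.003, -0.065, 0.274], [0.013, -0.032, 0.446]]
scene phone 0.84 [317. 228.]
```

>>> move_arm(
  plan="0 0 0.004 0 0 0 -1; 0 0 0.007 0 0 0 -1; 0 0 0.0085 0 0 0 -1; 0 0 0.0085 0 0 0 -1; 0 0 0.0085 0 0 0 -1",
)

```text
time_s: 5.13
eef_pos: [0.506, 0.1977, 0.0299]
ee_rot: [[1.0, -0.026, -0.0], [-0.026, -1.0, -0.0], [-0.0, 0.0, -1.0]]
wrist_force: [0.1, 1.2, 0.3]
width: -0.001
grasp_force: 0.0
```

>>> move_arm(
  plan="0 0 0.0015 0 0 0 -1; 0 0 0.003 0 0 0 -1; 0 0 0.004 0 0 0 -1; 0 0 0.004 0 0 0 -1",
)

```text
time_s: 5.47
eef_pos: [0.5063, 0.1979, 0.029]
ee_rot: [[1.0, -0.025, 0.001], [-0.025, -1.0, -0.0], [0.001, 0.0, -1.0]]
wrist_force: [-6.4, -1.9, 11.4]
width: -0.001
grasp_force: 5.7
```

>>> move_arm(
  plan="0 0 -0.05 0 0 0 -1; 0 0 -0.1 0 0 0 -1; 0 0 -0.125 0 0 0 -1; 0.005 0.05 -0.125 0 0 0 -1; 0.005 0.1 -0.125 0 0 0 -1; 0.005 0.142 -0.125 0 0 0 -1; 0.005 0.142 -0.125 0 0 0 -1; 0.005 0.142 -0.125 0 0 0 -1",
)

```text
time_s: 6.13
eef_pos: [0.5072, 0.0828, 0.1271]
ee_rot: [[1.0, -0.028, 0.001], [-0.028, -1.0, 0.0], [0.001, -0.0, -1.0]]
wrist_force: [0.5, 0.0, -0.2]
width: -0.0
grasp_force: 0.0
```

```bash
python3 look.py b; cd pics; python3 -c "
import cv2;cv2.imwrite('b.png',cv2.resize(cv2.hconcat([cv2.imread('top_b.png'),cv2.imread('scene_b.png')]),(800,369)))"
```

```text
tcp own [ 0.0003 -0.1362] 0.12714407168677805
top lid 46 1.3273236257554357 maxz 0.49769034496069037 y -0.08230080169754503 0.06403887446522502
top low yellow [[-0.098, -0.052, 0.019], [-0.058, -0.004, 0.027], [0.094, 0.064, 0.034]]
top latch 229 [[-0.013, -0.109, 0.495], [-0.003, -0.089, 0.517], [0.012, -0.053, 0.537]]
top phone 0.63 [194. 129.]
scene lid 5 0.44782428847255634 maxz 0.03982392853646966 y -0.041616981691647216 0.05867960997565156
scene low yellow [[-0.099, -0.063, -0.001], [0.026, -0.008, 0.027], [0.095, 0.068, 0.033]]
scene latch 253 [[-0.012, -0.108, 0.054], [0.002, -0.08, 0.481], [0.012, -0.042, 0.535]]
scene phone 0.82 [321. 227.]
```

View pics/b.png

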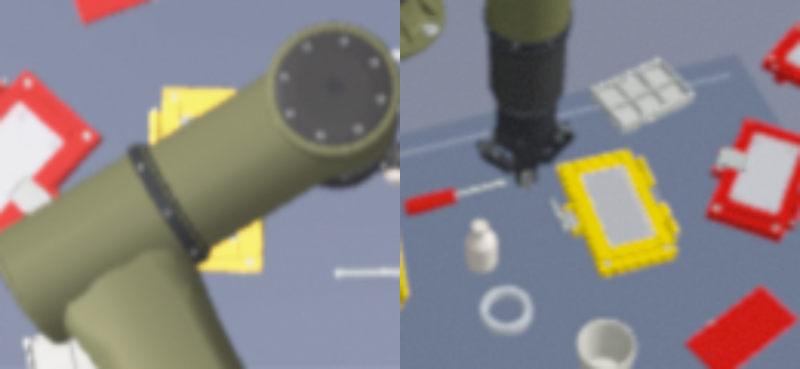

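The cover is shut: the window lies flat at (615,205) in the right crop. The jig hasn't moved and the catch stands at (565,215). Next I'll lower outside the catch and push it over.

>>> move_arm(
  plan="0 0 0.05 0 0 0 -1; 0 0 0.09 0 0 0 -1; 0 0 0.1025 0 0 0 -1; 0 -0.02 0.1025 0 0 0 -1; 0 -0.035 0.1025 0 0 0 -1; 0 -0.045 0.1015 0 0 0 -1; 0 -0.053 0.1 0 0 0 -1; 0 -0.061 0.095 0 0 0 -1; 0 -0.068 0.0915 0 0 0 -1; 0 -0.074 0.0915 0 0 0 -1; 0 -0.08 0.092 0 0 0 -1; 0 -0.086 0.094 0 0 0 -1",
)

```text
time_s: 7.33
eef_pos: [0.5093, 0.1536, 0.0522]
ee_rot: [[1.0, -0.026, 0.001], [-0.026, -1.0, 0.001], [0.001, -0.001, -1.0]]
wrist_force: [-0.1, -0.2, 1.4]
width: -0.001
grasp_force: 0.5
```

```bash
python3 look.py c; cd pics; python3 -c "
import cv2;cv2.imwrite('c.png',cv2.resize(cv2.imread('scene_c.png')[150:480,100:520],(800,600)))"
```

```text
tcp own [ 0.0005 -0.0654] 0.052209066757892705
top lid 22 1.078569221688158 maxz 0.42180776890739885 y -0.07173841538717073 0.0344913039574515
top low yellow [[-0.098, -0.063, 0.015], [-0.079, -0.023, 0.027], [0.082, 0.054, 0.034]]
top latch 421 [[-0.012, -0.11, 0.136], [-0.0, -0.074, 0.461], [0.012, -0.032, 0.465]]
top phone 0.68 [193. 129.]
scene lid 9 0.3007908263488686 maxz 0.14096441195636641 y -0.053030493312366825 0.0596247284724925
scene low yellow [[-0.088, -0.062, -0.002], [0.058, 0.014, 0.027], [0.097, 0.078, 0.034]]
scene latch 342 [[-0.012, -0.11, 0.037], [0.006, -0.075, 0.157], [0.013, -0.031, 0.462]]
scene phone 0.93 [320. 227.]
```

View pics/c.png

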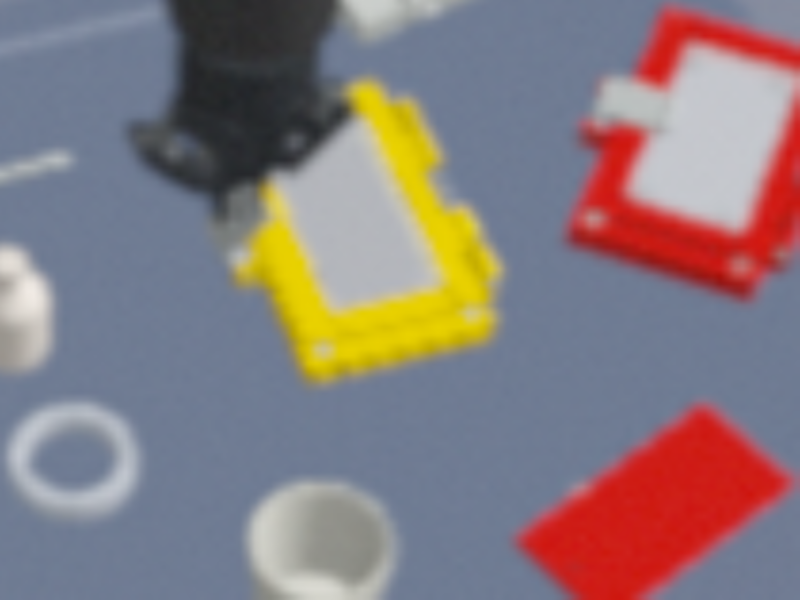

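The fingers are on the catch at (240,215), which is tipping over. The jig is in place and the cover is shut, so I'll fold the catch the rest of the way.

>>> move_arm(
  plan="0 -0.005 0.003 0 0 0 -1; 0 -0.01 0.0065 0 0 0 -1; 0 -0.015 0.01 0 0 0 -1; 0 -0.018 0.0135 0 0 0 -1; 0 -0.02 0.017 0 0 0 -1; 0 -0.022 0.0195 0 0 0 -1; 0 -0.022 0.0215 0 0 0 -1; 0 -0.022 0.023 0 0 0 -1; 0 -0.022 0.023 0 0 0 -1; 0 -0.022 0.023 0 0 0 -1",
)

```text
time_s: 8.37
eef_pos: [0.5098, 0.1712, 0.0359]
ee_rot: [[1.0, -0.025, 0.002], [-0.025, -1.0, 0.001], [0.002, -0.001, -1.0]]
wrist_force: [-7.8, 1.5, 16.0]
width: -0.003
grasp_force: 8.3
```

>>> move_arm(
  plan="0 0 -0.01 0 0 0 -1; 0 0 -0.05 0 0 0 -1; 0 0 -0.1 0 0 0 -1; 0 0 -0.15 0 0 0 -1; 0 0.03 -0.18 0 0 0 -1; -0.04 0.08 -0.18 0 0 0 -1; -0.08 0.13 -0.18 0 0 0 -1; -0.12 0.18 -0.18 0 0 0 -1; -0.16 0.23 -0.18 0 0 0 -1; -0.16 0.23 -0.18 0 0 0 -1; -0.16 0.23 -0.18 0 0 0 -1",
)

```text
time_s: 9.28
eef_pos: [0.374, -0.0135, 0.178]
ee_rot: [[1.0, -0.028, 0.002], [-0.028, -1.0, 0.001], [0.002, -0.001, -1.0]]
wrist_force: [0.8, 0.0, 0.6]
width: -0.002
grasp_force: 0.0
```

```bash
python3 look.py d; cd pics; python3 -c "
import cv2;cv2.imwrite('d.png',cv2.resize(cv2.hconcat([cv2.imread('top_d.png'),cv2.imread('scene_d.png')]),(800,369)))"
```

```text
tcp own [-0.1303 -0.236 ] 0.17803973268508072
top lid 12 0.09844028324704512 maxz 0.0377538474048925 y -0.04880485057267069 0.06463748823486196
top low yellow [[-0.098, -0.053, 0.013], [-0.022, 0.01, 0.029], [0.093, 0.064, 0.034]]
top latch 78 [[-0.013, -0.064, 0.033], [0.001, -0.047, 0.037], [0.013, -0.031, 0.042]]
top phone 0.8 [192. 129.]
scene lid 1 1.1892780683308728 maxz 0.03602434820457017 y 0.05908025093364929 0.05908025093364929
scene low yellow [[-0.1, -0.063, -0.0], [0.033, 0.001, 0.027], [0.096, 0.067, 0.034]]
scene latch 39 [[-0.012, -0.068, 0.033], [0.003, -0.048, 0.035], [0.013, -0.031, 0.04]]
scene phone 0.9 [320. 227.]
scene phone 0.64 [285. 152.]
```

View pics/d.png

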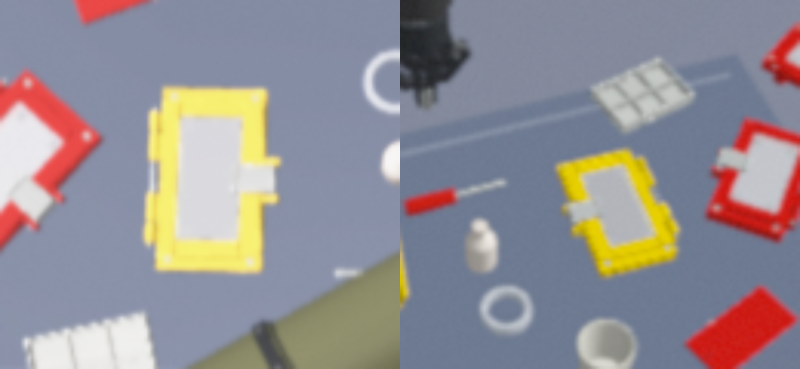

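The cover lies flat with the catch folded across its edge, at (258,178) in the left crop and (582,210) in the right. Catch depth reads about 36 mm, as it should when folded, and the jig hasn't moved.

```bash
python3 -c "
from plant import arm
print(arm.hand_in())"
```

```text
the job is handed in; nothing more can be done
None
```

The phone jig's cover is shut and its catch is folded flat across the edge, with no visible movement of the jig; the job was handed in at about 9.5 s, and no verdict was returned.

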